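Lay out the pH calibration place

ROBOT

A 7-joint arm with a two-finger parallel gripper is mounted at the origin on the work surface. World frame = base frame: x ahead of the robot, y to its left, z up, the work surface at z = 0. Lengths are in m, angles in rad, forces in N, time in s.
With the tool pointing down it reaches from about 0.425 to 0.875 m from the base axis. Payload 4.7 kg.
Tool frame: the origin (TCP) lies at the very end of the fingers, on their centre line; the grasp point (between the pads) lies 19 mm behind it (manip.grasp_offset is the distance from the TCP to the grasp point, in m); z points along the fingers, y is the direction in which the jaws open and shut (so a half turn about z gives the same grasp; the last joint's range is limited). The gripper opens to 87 mm and grips with 3 to 60 N. Pads are 19 mm wide; open, the fingers measure 117 mm over their backs; the gripper's body (75 mm by 190 mm) begins 51 mm behind the grasp point.
Start: joints at [1.192, 0.321, -0.07, 1.45, 0.023, 1.371, -0.057], TCP at [0.249, -0.601, 0.223] pointing down, gripper open.
Joint ranges: [-2.86, 2.86], [-0.3, 2.09], [-1.38, 1.24], [0.06, 2.45], [-1.56, 4.7], [0.09, 2.05], [-2.69, 2.69]. Speed limits (rad/s): [2.57, 2.57, 3.14, 3.14, 3.14, 3.14, 3.14].

INTERFACE

Orientations are given as a unit quaternion [w, x, y, z].
In Python, from station import manip gives the robot as it stands. The module is installed in compiled form; this text tells all that it offers.
- The arm moves only by the tool drive_tool, never from a script. Its argument "plan" is a list of rows, each a list of 7 numbers: the shift along the tool's x, y, z in m, then the turn, a rotation vector about the tool's x, y, z in rad, then the gripper's target within -1 to 1 (shut at 1, half-way at 0, fully open at -1). A call has 1 to 20 rows; each row is the pose to reach, as a shift and turn from the pose commanded when the call began, along the tool's axes at that moment; what a row does not reach only later rows make up. A row lasts 1/12 s, in which the tool goes at most 41.7 mm and 7.16 degrees, less where a joint would pass 70% of its speed; a pose out of reach is approached as far as the arm can. A call with a gripper value outside its range is refused whole. The fingers move at their own pace and stop on an object; "force" is the grip in N (left out, the last holds). Time passes only in rows, so rows that repeat a pose let the fingers close. It gives the time, the measured TCP pose, the force and the opening at its end, in the units of the state.
- manip.read_state(): the state, without advancing time (a new reading comes with each control period).
- manip.camera(name): name is "side" or "top" or "wrist"; returns the picture (480x640x3 uint8, red, green, blue); there is no depth.
- manip.get_calibration(name): a dict with "mtx" (3x3 intrinsics, pixels), "pose" (4x4, takes a point from camera to world coordinates). Camera axes: x right, y down, z forward; pixel columns grow to the right and rows downward; lengths in m; the calibration is good to about 2 mm. A picture is of the moment at which its call begins: read the wrist's pose just before it. get_calibration takes no time and is no camera call; for the wrist camera it gives the pose at the moment of the call.
- manip.sign_off(): hands the job in, once; it reports no verdict.
The state is a dict: "clock": time; "joint_positions": joint angles; "qvel": joint speeds; "joint_efforts": joint torques, N m; "ee_pos": TCP position; "ee_rot": TCP orientation; "ft_force": force on the tool from outside, world axes, zero at the start; "ft_torque": the same for the moment, N m; "finger_gap": finger opening in m.
Only numpy, scipy, OpenCV 4.12 (cv2) and the standard library are available. Lean on these libraries where they do the work, as an engineer would, in place of code of your own. Each camera call takes 0.05 s, during which the arm holds its last target. There are 200 camera calls.

TASK

Lay out the bench for calibrating the pH meter: stand the three buffer bottles in the white tray in one straight row along its middle, about 8 cm apart from centre to centre, with yellow in the middle of the tray, red in front of it at the end nearest the robot and blue behind it. Stand the glass beaker in the middle of the stirrer's round plate, and the orange rinse beaker on the bench straight behind the stirrer (on the far side from the robot), centred on it and a finger's width (about 2 cm) clear of its back edge. Keep everything upright, set each thing down without dropping it, leave the amber bottle, the green box and the sample jar where they are, and let go of everything.

Things in the scene. Friction and masses are not known exactly. Their poses are not given: they have to be found in the camera images.
- buffer_red_mid (a point): 60 ml screw-cap bottle of white plastic with a red label band and red cap: body 40 mm across up to 60 mm high, shoulder, cap 28 mm across from 74 to 90 mm; 90 mm high in all. Loose, stands upright. The point is its centre, 45 mm above its underside; z is up its axis (it is round: its yaw means nothing)
- buffer_yellow_mid (a point): 60 ml screw-cap bottle of white plastic with a yellow label band and yellow cap: body 40 mm across up to 60 mm high, shoulder, cap 28 mm across from 74 to 90 mm; 90 mm high in all. Loose, stands upright. The point is its centre, 45 mm above its underside; z is up its axis (it is round: its yaw means nothing)
- buffer_blue_mid (a point): 60 ml screw-cap bottle of white plastic with a blue label band and blue cap: body 40 mm across up to 60 mm high, shoulder, cap 28 mm across from 74 to 90 mm; 90 mm high in all. Loose, stands upright. The point is its centre, 45 mm above its underside; z is up its axis (it is round: its yaw means nothing)
- glass_beaker_mid (a point): clear glass beaker with white graduations, straight wall, 50 mm across, 70 mm high, open at the top, wall 3 mm, floor 4 mm, with a small pouring lip at its own +x. Loose, stands upright. The point is its centre, 35 mm above its underside; z is up
- rinse_beaker_mid (a point): orange plastic beaker with black graduations, straight wall, 54 mm across, 74 mm high, open at the top, wall 3 mm, floor 4 mm, with a small pouring lip at its own +x. Loose, stands upright on the bench. The point is its centre, 37 mm above its underside; z is up
- tray_in (a point): low white plastic tray, fixed, 260 mm long and 110 mm wide outside, rim 22 mm above the bench, walls and floor 4 mm thick, empty at the start. The point is the centre of its inner floor, 4 mm above the bench. Its x axis runs along its length, away from the robot (-x is the end nearest the robot), turned by up to 12 degrees; y across it, z up. May stand left or right of the stirrer
- stirrer_plate (a point): magnetic stirrer, fixed: white case with a black knob on its front, towards the robot, and a round steel plate 100 mm across on top. The point is the centre of the plate's upper face, 46 mm above the bench. x points to the stirrer's back, away from the robot, turned by up to 12 degrees; y left, z up. The case ends 55 mm behind the point, 85 mm before it and 60 mm to each side
- amber_bottle_mid (a point): bystander, not to be moved: amber glass bottle with a white cap and paper label, loose, same size as the buffer bottles (40 mm across, 90 mm high). The point is its centre, 45 mm above its underside
- paper_box: bystander, not to be moved: flat green box of test paper, loose, 48 by 72 mm and 18 mm high. Origin at the centre of its underside
- sample_jar: bystander, not to be moved: squat amber jar with a black lid, loose, 50 mm across, 52 mm high. Origin at the centre of its underside
Not all that is in view belongs to the job. What is shaped like the part that bears stirrer_plate but brown or pink is not meant. Leave any turquoise look-alike of the part that bears buffer_blue_mid alone.

How it is judged:
By the outcome, as a careful person would: the job done as asked, in the order asked, and still so for the second after the job is handed in, with the robot touching nothing.
It also fails if it takes over 128 s, if anything falls off the work surface, if the arm or the gripper's body presses on something with over 40 N, if the wrist force passes 120 N, or if a joint passes its speed limit or range.

## Working session

There is one attempt and no reset: what is moved stays moved. The work goes in short steps, Python scripts to look and compute and a tool call to move; the robot and the scene stay as the last step left them, time stands still between calls to the robot, and variables do not carry over. Pictures are saved under pics/ and viewed, on a budget of 14 in all, crops included, one or two more only if the job needs it, and the job is handed in when it is done.

Besides the shell and the picture viewer there is one more tool, called after "Call:" as name(argument=value, ...), one argument or row to a line, values as JSON. drive_tool: Moves the arm, as the interface text tells. Its arguments: {"type":"object","properties":{"plan":{"type":"array","items":{"type":"array","items":{"type":"number"}}},"force":{"type":"number"}},"required":["plan"]}

```bash
mkdir -p pics; python3 - <<'E'
from station import manip
import cv2,numpy as np
print(manip.read_state())
for n in ("top","side"):
    im=manip.camera(n); cv2.imwrite(f"pics/{n}0.png",im[:,:,::-1]); c=manip.get_calibration(n); print(n,c["mtx"].round(1).tolist(),c["pose"].round(3).tolist())
E
```

```text
{'clock': 0.0, 'joint_positions': array([ 1.19208952,  0.32185438, -0.07010067,  1.45167367,  0.02260749,
        1.37077414, -0.05693067]), 'qvel': array([-2.23217162e-03,  2.25222830e-04, -2.26566856e-05, -1.12584498e-03,
       -2.68747991e-03, -9.40569429e-04,  1.03755524e-03]), 'joint_efforts': array([ 4.97548408e-04, -4.91287100e+01, -4.03993120e-01, -3.12518513e+01,
       -6.43322314e-02,  4.38447192e-02,  1.80346033e-04]), 'ee_pos': array([ 0.24856047, -0.60000599,  0.22144192]), 'ee_rot': array([-9.31652073e-04,  9.80772709e-01,  1.95151147e-01, -2.35867974e-04]), 'ft_force': array([0.86099304, 0.93563287, 0.7360594 ]), 'ft_torque': array([-0.0076821 , -0.00919697,  0.01050312]), 'finger_gap': 0.08708746282474723}
top [[438.6, 0.0, 316.3], [0.0, 438.6, 247.0], [0.0, 0.0, 1.0]] [[-0.025, -0.982, 0.186, 0.365], [-0.999, 0.028, 0.016, 0.005], [-0.021, -0.186, -0.982, 0.976], [0.0, 0.0, 0.0, 1.0]]
side [[520.8, 0.0, 324.4], [0.0, 520.8, 239.7], [0.0, 0.0, 1.0]] [[0.979, -0.148, 0.138, 0.4], [-0.201, -0.653, 0.731, -0.749], [-0.018, -0.743, -0.669, 0.759], [0.0, 0.0, 0.0, 1.0]]
```

View pics/top0.png

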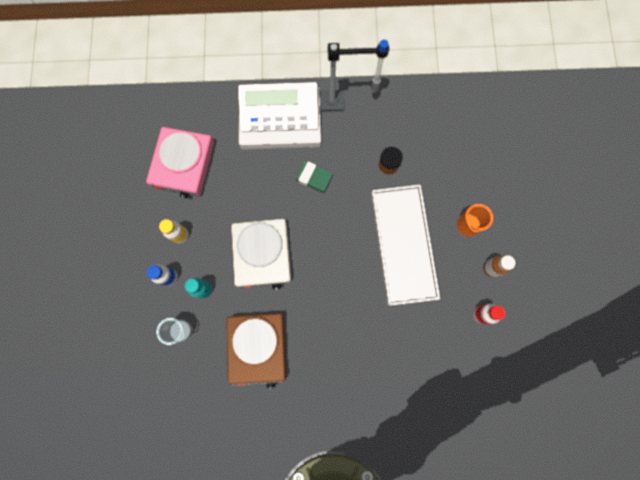

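View pics/side0.png

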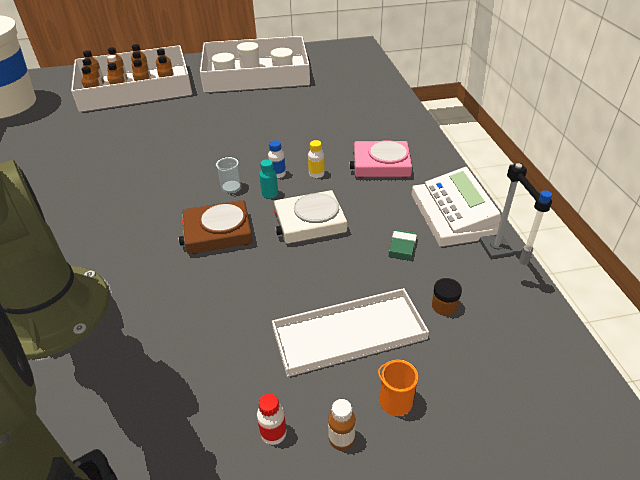

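Candidates (top view):
- **Stirrer:** white (261,245) is the one meant; brown (255,342) and pink (180,153) are not.
- **Blue bottle:** (162,273) is the one meant; turquoise (199,287) is a look-alike.
- **Red bottle:** (490,313). Amber (500,264) stays put.
- **Others:** yellow (173,231), glass (173,331), rinse (476,220), tray (406,245).

Next I measure these by colour masks and rays.

```bash
cat > h.py <<'E'
from station import manip
import cv2,numpy as np
def ray(name,uv,cal=None):
    c=cal or manip.get_calibration(name); M,P=c["mtx"],c["pose"]
    d=P[:3,:3]@np.linalg.solve(M,[uv[0],uv[1],1.]); return P[:3,3],d
def onz(name,uv,z,cal=None):
    o,d=ray(name,uv,cal); return (o+d*(z-o[2])/d[2])
def meet(a,b):
    (o,d),(p,e)=a,b; A=np.c_[d,-e]; s=np.linalg.lstsq(A,p-o,rcond=None)[0]
    x,y=o+d*s[0],p+e*s[1]; return (x+y)/2,np.linalg.norm(x-y)
def proj(name,X,cal=None):
    c=cal or manip.get_calibration(name); P=np.linalg.inv(c["pose"]); q=c["mtx"]@(P[:3,:3]@np.asarray(X,float)+P[:3,3]); return q[:2]/q[2]
def blobs(im,lo,hi,roi,amin=15):
    h=cv2.cvtColor(im,cv2.COLOR_RGB2HSV); m=cv2.inRange(h,lo,hi); r=np.zeros_like(m); x0,y0,x1,y1=roi; r[y0:y1,x0:x1]=m[y0:y1,x0:x1]
    n,l,s,c=cv2.connectedComponentsWithStats(r)
    return sorted([(int(s[i,4]),c[i].round(1),l==i) for i in range(1,n) if s[i,4]>=amin],key=lambda t:-t[0])
E
python3 - <<'E'
from h import *
T=cv2.imread("pics/top0.png")[:,:,::-1].copy();S=cv2.imread("pics/side0.png")[:,:,::-1].copy()
R={'red':((0,170,90),(6,255,255),(470,295,515,330),(250,390,295,416)),'yel':((20,150,120),(35,255,255),(155,215,192,248),(300,138,335,155)),
'blue':((105,150,80),(125,255,255),(143,260,180,290),(262,138,290,154)),'turq':((80,120,60),(98,255,255),(180,270,215,300),(255,158,282,172)),
'rinse':((5,150,100),(15,255,255),(450,200,500,240),(370,355,425,415)),'green':((60,80,20),(90,255,255),(290,155,340,195),(380,225,420,262))}
for k,(lo,hi,a,b) in R.items():
    A=blobs(T,lo,hi,a);B=blobs(S,lo,hi,b)
    print(k,[(x[0],x[1].tolist()) for x in A[:3]],[(x[0],x[1].tolist()) for x in B[:3]])
    if A: z={'rinse':.04,'green':.018}.get(k,.088); print('  onz',onz('top',A[0][1],z).round(3), 'side',onz('side',B[0][1],.083).round(3) if B else '')
# tray & stirrer by white mask
h=cv2.cvtColor(T,cv2.COLOR_RGB2HSV)
for nm,roi,z in (('tray',(360,175,450,315),.022),('stir',(222,210,300,295),.046)):
    for v in (150,):
        A=blobs(T,(0,0,v),(180,60,255),roi,100)
        c=max(cv2.findContours(A[0][2].astype('uint8'),0,1)[0],key=cv2.contourArea); box=cv2.boxPoints(cv2.minAreaRect(c)); W=np.array([onz('top',p,z) for p in box])
        print(nm,A[0][0],box.round(1).tolist(),W[:,:2].round(3).tolist(),'ctr',W.mean(0).round(3),[np.linalg.norm(W[i]-W[(i+1)%4]).round(3) for i in range(4)])
# enlarged views
a=cv2.resize(T[200:350,140:300],None,fx=5,fy=4*1.0,interpolation=2)
cv2.imwrite("pics/crop1.png",a[:,:,::-1])
E
```

```text
red [(153, [496.8, 312.4]), (51, [478.9, 314.5])] [(358, [268.4, 404.4])]
  onz [ 0.391 -0.336  0.088] side [ 0.39  -0.34   0.083]
yel [(151, [166.3, 225.9]), (73, [180.9, 235.6])] [(117, [315.3, 145.2])]
  onz [0.587 0.333 0.088] side [0.587 0.33  0.083]
blue [(143, [153.8, 271.8]), (55, [170.4, 277.0])] [(108, [274.8, 145.6])]
  onz [0.491 0.355 0.088] side [0.491 0.351 0.083]
turq [(403, [198.1, 287.6])] [(145, [266.8, 165.8])]
  onz [0.456 0.263 0.088] side [0.461 0.269 0.083]
rinse [(830, [474.9, 219.7])] [(1576, [397.3, 387.9])]
  onz [ 0.593 -0.327  0.04 ] side [ 0.578 -0.353  0.083]
green [(358, [319.9, 179.1]), (27, [300.9, 169.8])] [(443, [401.1, 248.8]), (29, [405.3, 231.3])]
  onz [0.705 0.009 0.018] side [ 0.676 -0.068  0.083]
tray 6041 [[370.6000061035156, 189.5], [422.79998779296875, 181.8000030517578], [440.20001220703125, 299.1000061035156], [388.0, 306.79998779296875]] [[0.675, -0.106], [0.689, -0.224], [0.424, -0.243], [0.411, -0.13]] ctr [ 0.55  -0.176  0.022] [np.float64(0.12), np.float64(0.266), np.float64(0.114), np.float64(0.266)]
stir 3526 [[229.0, 222.60000610351562], [284.8999938964844, 218.0], [290.1000061035156, 282.0], [234.1999969482422, 286.6000061035156]] [[0.601, 0.21], [0.608, 0.088], [0.467, 0.078], [0.461, 0.197]] ctr [0.534 0.143 0.046] [np.float64(0.123), np.float64(0.141), np.float64(0.119), np.float64(0.141)]
```

View pics/crop1.png

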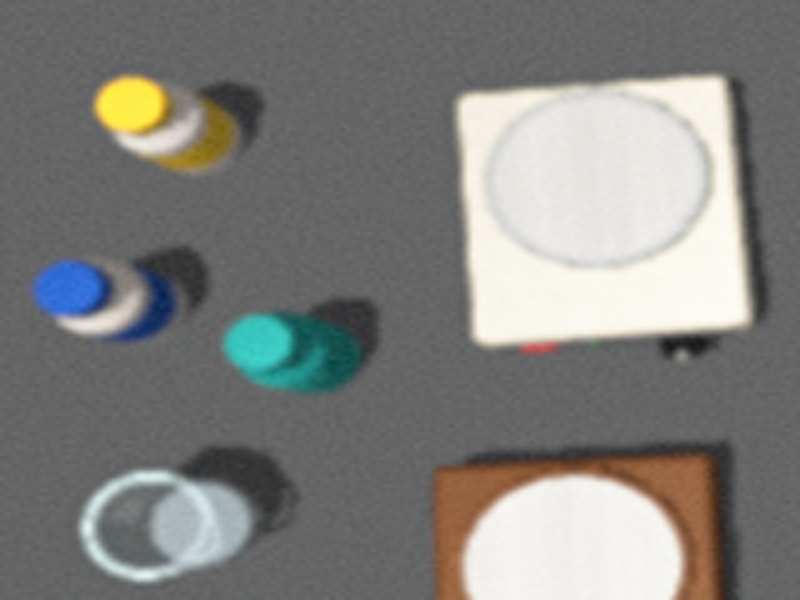

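Call:
drive_tool(
  plan=[
    [0.438,-0.273,-0.1,0,0,0.3927,-1],
    [0.438,-0.273,-0.1,0,0,0.3927,-1],
    [0.438,-0.273,-0.1,0,0,0.3927,-1],
    [0.438,-0.273,-0.1,0,0,0.3927,-1],
    [0.438,-0.273,-0.1,0,0,0.3927,-1],
    [0.438,-0.273,-0.1,0,0,0.3927,-1],
    [0.438,-0.273,-0.1,0,0,0.3927,-1],
    [0.438,-0.273,-0.1,0,0,0.3927,-1],
    [0.438,-0.273,-0.1,0,0,0.3927,-1],
    [0.438,-0.273,-0.1,0,0,0.3927,-1],
    [0.438,-0.273,-0.1,0,0,0.3927,-1],
    [0.438,-0.273,-0.1,0,0,0.3927,-1],
    [0.438,-0.273,-0.1,0,0,0.3927,-1],
    [0.438,-0.273,-0.1,0,0,0.3927,-1],
    [0.438,-0.273,-0.1,0,0,0.3927,-1],
    [0.438,-0.273,-0.1,0,0,0.3927,-1],
    [0.438,-0.273,-0.1,0,0,0.3927,-1],
    [0.438,-0.273,-0.1,0,0,0.3927,-1],
  ],
  force=20,
)

```text
clock: 1.6
ee_pos: [0.548, -0.1825, 0.3221]
ee_rot: [0.0, 1.0, -0.002, -0.001]
ft_force: [0.1, 0.8, -0.2]
finger_gap: 0.087
```

```bash
python3 - <<'E'
from h import *
import pickle
s=manip.read_state();c=manip.get_calibration("wrist");im=manip.camera("wrist")
print(s["clock"],s["ee_pos"],s["ee_rot"]);print(c["mtx"].round(1).tolist(),c["pose"].round(3).tolist())
cv2.imwrite("pics/w1.png",im[:,:,::-1]);pickle.dump(c,open("w1.pkl","wb"))
T=manip.camera("top");cv2.imwrite("pics/top1.png",T[:,:,::-1])
print('glass rim',onz('top',(169.6,331.2),.07).round(3),'plate',onz('top',(259.8,244),.046).round(3),'rinse rim',onz('top',(479.5,215),.074).round(3))
E
```

```text
1.6 [ 0.54795593 -0.18250386  0.32208569] [ 1.99716187e-04  9.99998684e-01 -1.52483862e-03 -5.17372422e-04]
[[400.2, 0.0, 313.7], [0.0, 400.2, 236.9], [0.0, 0.0, 1.0]] [[-0.004, -0.965, -0.261, 0.618], [-1.0, 0.004, 0.001, -0.184], [0.0, 0.261, -0.965, 0.483], [0.0, 0.0, 0.0, 1.0]]
glass rim [0.37  0.324 0.07 ] plate [0.551 0.143 0.046] rinse rim [ 0.595 -0.326  0.074]
```

View pics/w1.png

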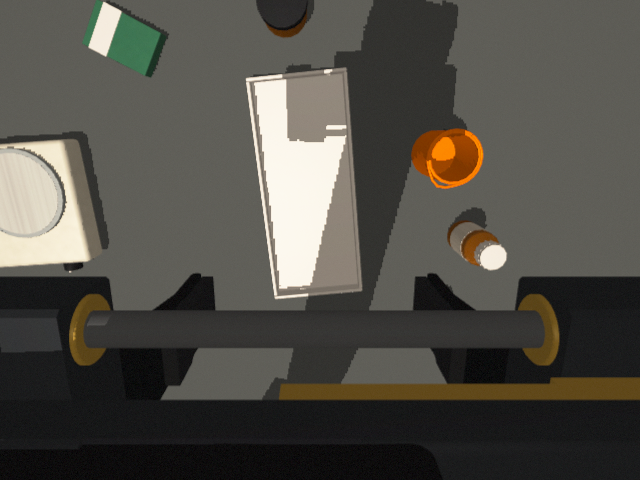

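```bash
python3 - <<'E'
from h import *
import pickle
c=pickle.load(open("w1.pkl","rb"))
P=np.array([onz(0,p,.022,c)[:2] for p in [(247,79),(346,69),(361,291),(276,297)]])
print(P.round(4).tolist(),P.mean(0),[np.linalg.norm(P[i]-P[(i+1)%4]).round(3) for i in range(4)])
d=(P[0]+P[1]-P[2]-P[3]);print('yaw',np.degrees(np.arctan2(d[1],d[0])),np.degrees([np.arctan2(*(P[0]-P[3])[::-1]),np.arctan2(*(P[1]-P[2])[::-1])]))
print('rinse',onz(0,(457,157),.074,c),'amber',onz(0,(491,256),.09,c))
I=cv2.imread("pics/w1.png")[:,:,::-1].copy()
B=blobs(I,(5,180,60),(15,255,255),(400,115,495,195));print(B[0][:2]);ys,xs=np.nonzero(B[0][2]);print(xs.min(),xs.max(),ys.min(),ys.max())
print('stirrer right edge',onz(0,(77,140),.045,c),onz(0,(102,258),.045,c))
print('green', [onz(0,p,.018,c)[:2].round(3).tolist() for p in [(102,2),(165,42),(150,76),(85,38)]])
E
```

```text
[[0.67, -0.112], [0.6797, -0.2186], [0.4238, -0.2416], [0.4162, -0.1361]] [ 0.54741844 -0.17710905] [np.float64(0.107), np.float64(0.257), np.float64(0.106), np.float64(0.255)]
yaw 5.282482387461782 [5.42546973 5.14055609]
rinse [ 0.59005491 -0.32762166  0.074     ] amber [ 0.49070257 -0.36602565  0.09      ]
(2684, array([447.1, 156.4]))
411 482 128 188
stirrer right edge [0.60734489 0.06814395 0.045     ] [0.47537613 0.06021305 0.045     ]
green [[0.746, 0.036], [0.708, -0.026], [0.674, -0.006], [0.712, 0.059]]
```

Call:
drive_tool(
  plan=[
    [-0.157,0.155,0.1,0,0,0,-1],
    [-0.157,0.155,0.1,0,0,0,-1],
    [-0.157,0.155,0.1,0,0,0,-1],
    [-0.157,0.155,0.1,0,0,0,-1],
    [-0.157,0.155,0.1,0,0,0,-1],
    [-0.157,0.155,0.1,0,0,0,-1],
    [-0.157,0.155,0.1,0,0,0,-1],
    [-0.157,0.155,0.1,0,0,0,-1],
    [-0.157,0.155,0.1,0,0,0,-1],
  ],
)

```text
clock: 2.45
ee_pos: [0.3923, -0.3355, 0.2229]
ee_rot: [-0.0, 1.0, -0.0, 0.0]
ft_force: [1.0, 0.8, 0.6]
finger_gap: 0.0867
```

```bash
cat >> h.py <<'E'
def wsnap(f):
    import pickle
    s=manip.read_state();c=manip.get_calibration("wrist");im=manip.camera("wrist")
    cv2.imwrite(f"pics/{f}.png",im[:,:,::-1]);pickle.dump(c,open(f+".pkl","wb"));print(round(s["clock"],2),s["ee_pos"].round(4),s["ee_rot"].round(4),s["finger_gap"].round(4)); return im,c
E
python3 - <<'E'
from h import *
im,c=wsnap("w2")
print(proj(0,(.391,-.336,.09),c))
for b in blobs(im,(0,170,60),(6,255,255),(0,0,640,480),60)[:4]: print(b[0],b[1],onz(0,b[1],.09,c))
E
```

```text
Traceback (most recent call last):
  File "h.py", line 20, in wsnap
    cv2.imwrite(f"pics/{f}.png",im[:,:,::-1]);pickle.dump(c,open(f+".pkl","wb"));print(round(s["clock"],2),s["ee_pos"].round(4),s["ee_rot"].round(4),s["finger_gap"].round(4)); return im,c
                                                                                                                                                     ^^^^^^^^^^^^^^^^^^^^^
AttributeError: 'float' object has no attribute 'round'
```

View pics/w2.png

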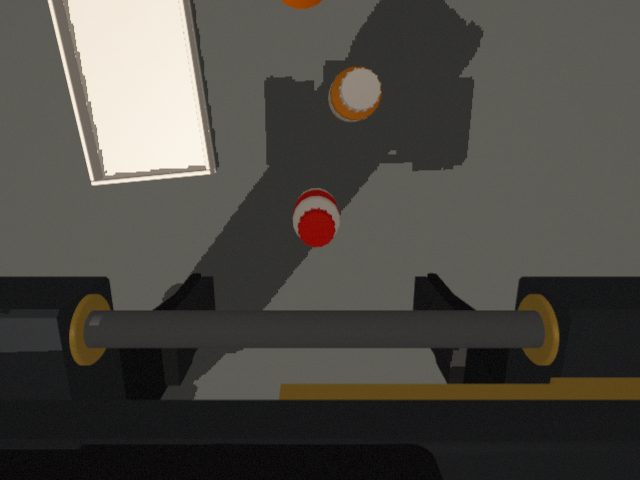

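```bash
sed -i 's/,s\["finger_gap"\].round(4))/,round(s["finger_gap"],4))/' h.py
python3 - <<'E'
from h import *
import pickle
c=pickle.load(open("w2.pkl","rb"))
print('red',onz(0,(316,228),.09,c)); A,B=onz(0,(93,184),.022,c),onz(0,(213,172),.022,c);print(A,B,(A+B)/2, np.linalg.norm(A-B))
E
```

```text
red [ 0.39014103 -0.33814409  0.09      ]
[ 0.41467361 -0.13673421  0.022     ] [ 0.42534525 -0.24601866  0.022     ] [ 0.42000943 -0.19137644  0.022     ] 0.10980426674270366
```

Call:
drive_tool(
  plan=[
    [-0.002,0.002,0.05,0,0,0,-1],
    [-0.002,0.002,0.09,0,0,0,-1],
    [-0.002,0.002,0.12,0,0,0,-1],
    [-0.002,0.002,0.15,0,0,0,-1],
    [-0.002,0.002,0.175,0,0,0,-1],
    [-0.002,0.002,0.192,0,0,0,-1],
    [-0.002,0.002,0.192,0,0,0,-1],
    [-0.002,0.002,0.192,0,0,0,1],
    [-0.002,0.002,0.192,0,0,0,1],
    [-0.002,0.002,0.192,0,0,0,1],
    [-0.002,0.002,0.192,0,0,0,1],
    [-0.002,0.002,0.192,0,0,0,1],
    [-0.002,0.002,0.192,0,0,0,1],
    [-0.002,0.002,0.192,0,0,0,1],
  ],
  force=20,
)

```text
clock: 3.67
ee_pos: [0.3901, -0.3379, 0.031]
ee_rot: [0.0, 1.0, -0.0, 0.0]
ft_force: [0.0, 0.5, -0.2]
finger_gap: 0.0481
```

Call:
drive_tool(
  plan=[
    [0,0,0,0,0,0,1],
    [0,0,0,0,0,0,1],
    [0,0,0,0,0,0,1],
    [0,0,0,0,0,0,1],
    [0,0,-0.02,0,0,0,1],
    [0,0,-0.05,0,0,0,1],
    [0,0,-0.08,0,0,0,1],
    [0.02,-0.03,-0.08,0,0,0,1],
    [0.036,-0.06,-0.08,0,0,0,1],
    [0.05,-0.09,-0.08,0,0,0,1],
    [0.063,-0.12,-0.08,0,0,0,1],
    [0.075,-0.145,-0.08,0,0,0,1],
    [0.079,-0.152,-0.08,0,0,0,1],
    [0.079,-0.152,-0.06,0,0,0,1],
    [0.079,-0.152,-0.04,0,0,0,1],
    [0.079,-0.152,-0.025,0,0,0,1],
    [0.079,-0.152,-0.015,0,0,0,1],
    [0.079,-0.152,-0.009,0,0,0,1],
    [0.079,-0.152,-0.006,0,0,0,1],
    [0.079,-0.152,-0.0045,0,0,0,1],
  ],
)

```text
clock: 5.33
ee_pos: [0.469, -0.1859, 0.035]
ee_rot: [0.0, 1.0, -0.0, 0.0]
ft_force: [-0.2, -0.3, -1.4]
finger_gap: 0.0395
```

Call:
drive_tool(
  plan=[
    [0,0,0.0005,0,0,0,1],
    [0,0,0.001,0,0,0,1],
    [0,0,0.001,0,0,0,1],
  ],
)

```text
clock: 5.58
ee_pos: [0.4695, -0.186, 0.0347]
ee_rot: [0.0, 1.0, -0.0, 0.001]
ft_force: [0.1, -0.3, -0.9]
finger_gap: 0.0393
```

Call:
drive_tool(
  plan=[
    [0,0,0,0,0,0,0],
    [0,0,0,0,0,0,-0.4],
    [0,0,0,0,0,0,-0.4],
    [0,0,0,0,0,0,-0.4],
    [0,0,0,0,0,0,-0.4],
    [0,0,0,0,0,0,-0.4],
    [0,0,-0.01,0,0,0,-0.4],
    [0,0,-0.03,0,0,0,-0.4],
    [0,0,-0.06,0,0,0,-0.6],
    [0,0,-0.1,0,0,0,-1],
    [0,0,-0.14,0,0,0,-1],
    [0,0,-0.18,0,0,0,-1],
    [0,0,-0.18,0,0,0,-1],
    [0,0,-0.18,0,0,0,-1],
    [0,0,-0.18,0,0,0,-1],
  ],
)

```text
clock: 6.83
ee_pos: [0.4687, -0.1856, 0.2143]
ee_rot: [0.0, 1.0, 0.0, 0.0]
ft_force: [-0.0, 0.6, -0.4]
finger_gap: 0.0862
```

Call:
drive_tool(
  plan=[
    [0.118,-0.516,-0.02,0,0,0,-1],
    [0.118,-0.516,-0.02,0,0,0,-1],
    [0.118,-0.516,-0.02,0,0,0,-1],
    [0.118,-0.516,-0.02,0,0,0,-1],
    [0.118,-0.516,-0.02,0,0,0,-1],
    [0.118,-0.516,-0.02,0,0,0,-1],
    [0.118,-0.516,-0.02,0,0,0,-1],
    [0.118,-0.516,-0.02,0,0,0,-1],
    [0.118,-0.516,-0.02,0,0,0,-1],
    [0.118,-0.516,-0.02,0,0,0,-1],
    [0.118,-0.516,-0.02,0,0,0,-1],
    [0.118,-0.516,-0.02,0,0,0,-1],
    [0.118,-0.516,-0.02,0,0,0,-1],
    [0.118,-0.516,-0.02,0,0,0,-1],
    [0.118,-0.516,-0.02,0,0,0,-1],
    [0.118,-0.516,-0.02,0,0,0,-1],
    [0.118,-0.516,-0.02,0,0,0,-1],
    [0.118,-0.516,-0.02,0,0,0,-1],
  ],
)

```text
clock: 8.33
ee_pos: [0.5873, 0.3281, 0.2337]
ee_rot: [0.001, 1.0, -0.001, -0.0]
ft_force: [0.3, 0.3, -0.1]
finger_gap: 0.0867
```

```bash
python3 - <<'E'
from h import *
im,c=wsnap("w3")
T=manip.camera("top");cv2.imwrite("pics/top2.png",T[:,:,::-1])
for b in blobs(im,(20,150,80),(35,255,255),(0,0,640,275),60)[:4]: print('yel',b[0],b[1],onz(0,b[1],.09,c))
for b in blobs(T,(0,170,90),(6,255,255),(350,150,520,340),30)[:4]: print('red',b[0],b[1],onz('top',b[1],.094))
print('blue?',[(b[0],b[1],onz(0,b[1],.09,c)) for b in blobs(im,(105,150,60),(125,255,255),(0,0,640,275),60)[:2]])
E
```

```text
8.33 [0.5873 0.3281 0.2337] [ 8.0e-04  1.0e+00 -1.2e-03 -0.0e+00] 0.0867
yel 1062 [305.8 221.6] [0.5875654  0.33314261 0.09      ]
yel 209 [308.5 191.6] [0.61108645 0.33088312 0.09      ]
red 121 [418.  274.7] [ 0.46967245 -0.18384447  0.094     ]
blue? []
```

View pics/top2.png

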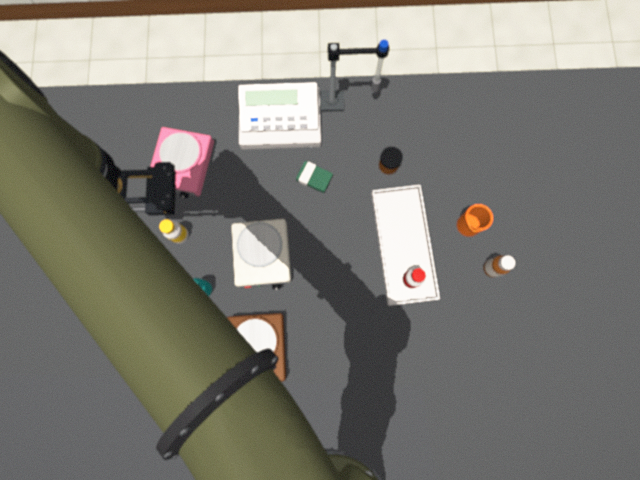

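Red stands upright in the tray (cap at 418,275; 0.470,-0.184). Now the yellow bottle.

Call:
drive_tool(
  plan=[
    [0,-0.005,0.04,0,0,0,-1],
    [0,-0.005,0.08,0,0,0,-1],
    [0,-0.005,0.12,0,0,0,-1],
    [0,-0.005,0.155,0,0,0,-1],
    [0,-0.005,0.185,0,0,0,-1],
    [0,-0.005,0.203,0,0,0,-1],
    [0,-0.005,0.203,0,0,0,-1],
    [0,-0.005,0.203,0,0,0,1],
    [0,-0.005,0.203,0,0,0,1],
    [0,-0.005,0.203,0,0,0,1],
    [0,-0.005,0.203,0,0,0,1],
    [0,-0.005,0.203,0,0,0,1],
    [0,-0.005,0.203,0,0,0,1],
    [0,-0.005,0.203,0,0,0,1],
    [0,-0.005,0.203,0,0,0,1],
    [0,-0.005,0.203,0,0,0,1],
    [0,-0.005,0.203,0,0,0,1],
    [0,-0.005,0.203,0,0,0,1],
  ],
)

```text
clock: 9.93
ee_pos: [0.5869, 0.3352, 0.0311]
ee_rot: [0.0, 1.0, 0.0, 0.0]
ft_force: [-0.4, -1.4, 2.1]
finger_gap: 0.0393
```

Call:
drive_tool(
  plan=[
    [0,0,-0.02,0,0,0,1],
    [0,0,-0.05,0,0,0,1],
    [0,0,-0.08,0,0,0,1],
    [0,0.01,-0.11,0,0,0,1],
    [-0.003,0.04,-0.12,0,0,0,1],
    [-0.006,0.08,-0.12,0,0,0,1],
    [-0.009,0.12,-0.12,0,0,0,1],
    [-0.012,0.16,-0.12,0,0,0,1],
    [-0.015,0.2,-0.12,0,0,0,1],
    [-0.018,0.24,-0.12,0,0,0,1],
    [-0.021,0.28,-0.12,0,0,0,1],
    [-0.024,0.32,-0.12,0,0,0,1],
    [-0.027,0.36,-0.12,0,0,0,1],
    [-0.03,0.4,-0.12,0,0,0,1],
    [-0.033,0.44,-0.12,0,0,0,1],
    [-0.036,0.475,-0.12,0,0,0,1],
    [-0.038,0.5,-0.12,0,0,0,1],
    [-0.038,0.512,-0.12,0,0,0,1],
    [-0.038,0.512,-0.12,0,0,0,1],
    [-0.038,0.512,-0.12,0,0,0,1],
  ],
)

```text
clock: 11.6
ee_pos: [0.5491, -0.1752, 0.1508]
ee_rot: [-0.001, 1.0, 0.0, -0.0]
ft_force: [0.1, 0.9, -1.2]
finger_gap: 0.0393
```

Call:
drive_tool(
  plan=[
    [0,0.002,0.035,0,0,0,1],
    [0,0.002,0.065,0,0,0,1],
    [0,0.002,0.085,0,0,0,1],
    [0,0.002,0.1,0,0,0,1],
    [0,0.002,0.109,0,0,0,1],
    [0,0.002,0.113,0,0,0,1],
    [0,0.002,0.115,0,0,0,1],
    [0,0.002,0.116,0,0,0,1],
    [0,0.002,0.1165,0,0,0,1],
    [0,0.002,0.1165,0,0,0,1],
  ],
)

```text
clock: 12.43
ee_pos: [0.5496, -0.1787, 0.0355]
ee_rot: [0.0, 1.0, 0.0, 0.001]
ft_force: [0.4, -0.2, -1.1]
finger_gap: 0.0392
```

Call:
drive_tool(
  plan=[
    [0,0,0.0005,0,0,0,1],
    [0,0,0.001,0,0,0,1],
    [0,0,0.001,0,0,0,1],
    [0,0,0.001,0,0,0,0],
    [0,0,0.001,0,0,0,-0.4],
    [0,0,0.001,0,0,0,-0.4],
    [0,0,0.001,0,0,0,-0.4],
    [0,0,0.001,0,0,0,-0.4],
    [0,0,0.001,0,0,0,-0.4],
    [0,0,-0.01,0,0,0,-0.4],
    [0,0,-0.03,0,0,0,-0.4],
    [0,0,-0.06,0,0,0,-0.6],
    [0,0,-0.1,0,0,0,-1],
    [0,0,-0.14,0,0,0,-1],
    [0,0,-0.18,0,0,0,-1],
    [0,0,-0.18,0,0,0,-1],
  ],
)

```text
clock: 13.77
ee_pos: [0.5536, -0.1794, 0.2247]
ee_rot: [0.003, 1.0, 0.0, 0.007]
ft_force: [1.8, 0.1, 0.5]
finger_gap: 0.0835
```

Call:
drive_tool(
  plan=[
    [-0.058,-0.531,-0.02,0,0,0,-1],
    [-0.058,-0.531,-0.02,0,0,0,-1],
    [-0.058,-0.531,-0.02,0,0,0,-1],
    [-0.058,-0.531,-0.02,0,0,0,-1],
    [-0.058,-0.531,-0.02,0,0,0,-1],
    [-0.058,-0.531,-0.02,0,0,0,-1],
    [-0.058,-0.531,-0.02,0,0,0,-1],
    [-0.058,-0.531,-0.02,0,0,0,-1],
    [-0.058,-0.531,-0.02,0,0,0,-1],
    [-0.058,-0.531,-0.02,0,0,0,-1],
    [-0.058,-0.531,-0.02,0,0,0,-1],
    [-0.058,-0.531,-0.02,0,0,0,-1],
    [-0.058,-0.531,-0.02,0,0,0,-1],
    [-0.058,-0.531,-0.02,0,0,0,-1],
    [-0.058,-0.531,-0.02,0,0,0,-1],
    [-0.058,-0.531,-0.02,0,0,0,-1],
    [-0.058,-0.531,-0.02,0,0,0,-1],
    [-0.058,-0.531,-0.02,0,0,0,-1],
  ],
)

```text
clock: 15.27
ee_pos: [0.4919, 0.3503, 0.2346]
ee_rot: [0.001, 1.0, -0.002, 0.0]
ft_force: [0.6, 0.4, -0.6]
finger_gap: 0.0873
```

```bash
python3 - <<'E'
from h import *
im,c=wsnap("w4")
T=manip.camera("top");cv2.imwrite("pics/top3.png",T[:,:,::-1])
for b in blobs(im,(105,150,60),(125,255,255),(0,0,640,275),60)[:4]: print('blue',b[0],b[1],onz(0,b[1],.09,c))
for b in blobs(im,(80,120,40),(98,255,255),(0,0,640,275),60)[:2]: print('turq',b[0],b[1],onz(0,b[1],.09,c))
for b in blobs(T,(20,150,90),(35,255,255),(350,150,520,340),30)[:2]: print('yel',b[0],b[1],onz('top',b[1],.094))
E
```

```text
15.27 [0.4919 0.3503 0.2346] [ 6.0e-04  1.0e+00 -1.6e-03  3.0e-04] 0.0873
blue 156 [308.2 191.8] [0.51549365 0.35333583 0.09      ]
blue 94 [308.6 209. ] [0.50207674 0.35312311 0.09      ]
turq 2388 [394.2 245. ] [0.47272018 0.28526704 0.09      ]
turq 823 [305.7 224.3] [0.4898942  0.35548235 0.09      ]
yel 126 [412.  236.4] [ 0.54876559 -0.17693515  0.094     ]
yel 32 [402.1 246.7] [ 0.52790253 -0.15544787  0.094     ]
```

View pics/w4.png

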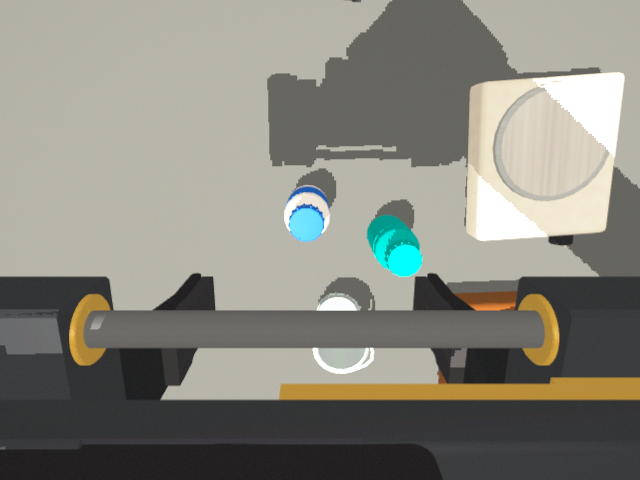

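Call:
drive_tool(
  plan=[
    [-0.002,-0.005,0.04,0,0,0,-0.6],
    [-0.002,-0.005,0.08,0,0,0,-0.6],
    [-0.002,-0.005,0.11,0,0,0,-0.6],
    [-0.002,-0.005,0.14,0,0,0,-0.6],
    [-0.002,-0.005,0.165,0,0,0,-0.6],
    [-0.002,-0.005,0.185,0,0,0,-0.6],
    [-0.002,-0.005,0.203,0,0,0,-0.6],
    [-0.002,-0.005,0.203,0,0,0,-0.6],
    [-0.002,-0.005,0.203,0,0,0,1],
    [-0.002,-0.005,0.203,0,0,0,1],
    [-0.002,-0.005,0.203,0,0,0,1],
    [-0.002,-0.005,0.203,0,0,0,1],
    [-0.002,-0.005,0.203,0,0,0,1],
    [-0.002,-0.005,0.203,0,0,0,1],
    [-0.002,-0.005,0.203,0,0,0,1],
    [-0.002,-0.005,0.203,0,0,0,1],
    [-0.002,-0.005,0.203,0,0,0,1],
    [-0.002,-0.005,0.203,0,0,0,1],
  ],
)

```text
clock: 16.87
ee_pos: [0.4894, 0.3574, 0.0323]
ee_rot: [0.0, 1.0, -0.0, 0.001]
ft_force: [0.8, -1.4, 4.8]
finger_gap: 0.0397
```

```bash
python3 - <<'E'
from h import *
import pickle
c=pickle.load(open("w4.pkl","rb"))
im=cv2.imread("pics/w4.png")
print('plate',onz(0,(551.5,142),.046,c))
for p in [(472,85),(618,74),(607,233),(474,240)]: print(onz(0,p,.044,c).round(4))
E
```

```text
plate [0.5506369  0.14661252 0.046     ]
[0.5967 0.218  0.044 ]
[0.6047 0.099  0.044 ]
[0.4699 0.083  0.044 ]
[0.4638 0.2031 0.044 ]
```

Call:
drive_tool(
  plan=[
    [0,0,-0.02,0,0,0,1],
    [0,0,-0.05,0,0,0,1],
    [0,0,-0.08,0,0,0,1],
    [0,0.005,-0.11,0,0,0,1],
    [0.01,0.03,-0.13,0,0,0,1],
    [0.02,0.07,-0.13,0,0,0,1],
    [0.03,0.11,-0.13,0,0,0,1],
    [0.04,0.15,-0.13,0,0,0,1],
    [0.05,0.19,-0.13,0,0,0,1],
    [0.06,0.23,-0.13,0,0,0,1],
    [0.07,0.27,-0.13,0,0,0,1],
    [0.08,0.31,-0.13,0,0,0,1],
    [0.09,0.35,-0.13,0,0,0,1],
    [0.1,0.39,-0.13,0,0,0,1],
    [0.11,0.43,-0.13,0,0,0,1],
    [0.12,0.47,-0.13,0,0,0,1],
    [0.13,0.5,-0.13,0,0,0,1],
    [0.139,0.52,-0.13,0,0,0,1],
    [0.139,0.526,-0.13,0,0,0,1],
    [0.139,0.526,-0.13,0,0,0,1],
  ],
)

```text
clock: 18.53
ee_pos: [0.6273, -0.1712, 0.1603]
ee_rot: [-0.0, 1.0, -0.002, -0.001]
ft_force: [-0.2, 0.3, -0.5]
finger_gap: 0.0398
```

Call:
drive_tool(
  plan=[
    [0.001,0,0.035,0,0,0,1],
    [0.001,0,0.07,0,0,0,1],
    [0.001,0,0.095,0,0,0,1],
    [0.001,0,0.11,0,0,0,1],
    [0.001,0,0.118,0,0,0,1],
    [0.001,0,0.122,0,0,0,1],
    [0.001,0,0.124,0,0,0,1],
    [0.001,0,0.125,0,0,0,1],
    [0.001,0,0.125,0,0,0,1],
  ],
)

```text
clock: 19.28
ee_pos: [0.63, -0.1687, 0.038]
ee_rot: [0.0, 1.0, 0.0, 0.001]
ft_force: [0.4, 0.1, -1.2]
finger_gap: 0.0395
```

Call:
drive_tool(
  plan=[
    [-0.001,0.002,0.0005,0,0,0,1],
    [-0.001,0.002,0.001,0,0,0,1],
    [-0.001,0.002,0.002,0,0,0,1],
    [-0.001,0.002,0.002,0,0,0,1],
    [-0.001,0.002,0.002,0,0,0,1],
  ],
)

```text
clock: 19.7
ee_pos: [0.6286, -0.1715, 0.0364]
ee_rot: [0.001, 1.0, -0.0, 0.001]
ft_force: [-2.6, -1.3, 5.5]
finger_gap: 0.0395
```

Call:
drive_tool(
  plan=[
    [0,0,0,0,0,0,0],
    [0,0,0,0,0,0,-0.4],
    [0,0,0,0,0,0,-0.4],
    [0,0,0,0,0,0,-0.4],
    [0,0,0,0,0,0,-0.4],
    [0,0,0,0,0,0,-0.4],
    [0,0,-0.01,0,0,0,-0.4],
    [0,0,-0.03,0,0,0,-0.4],
    [0,0,-0.06,0,0,0,-0.6],
    [0,0,-0.1,0,0,0,-1],
    [0,0,-0.14,0,0,0,-1],
    [0,0,-0.18,0,0,0,-1],
    [0,0,-0.18,0,0,0,-1],
  ],
)

```text
clock: 20.78
ee_pos: [0.6325, -0.1707, 0.2253]
ee_rot: [0.002, 1.0, 0.0, 0.007]
ft_force: [1.0, -0.1, 1.7]
finger_gap: 0.0836
```

Call:
drive_tool(
  plan=[
    [-0.259,-0.495,-0.05,0,0,0,-1],
    [-0.259,-0.495,-0.05,0,0,0,-1],
    [-0.259,-0.495,-0.05,0,0,0,-1],
    [-0.259,-0.495,-0.05,0,0,0,-1],
    [-0.259,-0.495,-0.05,0,0,0,-1],
    [-0.259,-0.495,-0.05,0,0,0,-1],
    [-0.259,-0.495,-0.05,0,0,0,-1],
    [-0.259,-0.495,-0.05,0,0,0,-1],
    [-0.259,-0.495,-0.05,0,0,0,-1],
    [-0.259,-0.495,-0.05,0,0,0,-1],
    [-0.259,-0.495,-0.05,0,0,0,-1],
    [-0.259,-0.495,-0.05,0,0,0,-1],
    [-0.259,-0.495,-0.05,0,0,0,-1],
    [-0.259,-0.495,-0.05,0,0,0,-1],
    [-0.259,-0.495,-0.05,0,0,0,-1],
    [-0.259,-0.495,-0.05,0,0,0,-1],
    [-0.259,-0.495,-0.05,0,0,0,-1],
    [-0.259,-0.495,-0.05,0,0,0,-1],
    [-0.259,-0.495,-0.05,0,0,0,-1],
  ],
)

```text
clock: 22.37
ee_pos: [0.3698, 0.3228, 0.2643]
ee_rot: [0.0, 1.0, -0.001, -0.0]
ft_force: [0.3, 0.3, 0.5]
finger_gap: 0.0869
```

```bash
python3 - <<'E'
from h import *
im,c=wsnap("w5")
T=manip.camera("top");S=manip.camera("side");cv2.imwrite("pics/top4.png",T[:,:,::-1])
print('proj glass',proj(0,(.37,.324,.07),c))
for n,lo,hi in (('r',(0,170,90),(6,255,255)),('y',(20,150,90),(35,255,255)),('b',(105,150,80),(125,255,255))):
    for b in blobs(T,lo,hi,(365,175,450,310),40)[:1]: print(n,b[0],b[1],onz('top',b[1],.094))
    for b in blobs(S,lo,hi,(270,230,430,370),40)[:2]: print(' side',b[0],b[1],onz('side',b[1],.087))
E
```

```text
22.37 [0.3698 0.3228 0.2643] [ 3.0e-04  1.0e+00 -1.5e-03 -1.0e-04] 0.0869
proj glass [311.30312416 209.11959097]
r 122 [417.9 274.7] [ 0.4696779  -0.18364409  0.094     ]
 side 269 [306.  340.2] [ 0.46201504 -0.24248957  0.087     ]
 side 256 [304.5 313.8] [ 0.4690904  -0.18860615  0.087     ]
y 126 [412.  236.4] [ 0.54876559 -0.17693515  0.094     ]
 side 287 [349.6 328.8] [ 0.53499015 -0.23531208  0.087     ]
 side 259 [350.5 302.9] [ 0.54953864 -0.18199829  0.087     ]
b 110 [406.3 199.3] [ 0.62795032 -0.17024927  0.094     ]
 side 264 [391.5 318.2] [ 0.60748608 -0.22887904  0.087     ]
 side 237 [394.2 292.3] [ 0.62891364 -0.17494784  0.087     ]
```

View pics/w5.png

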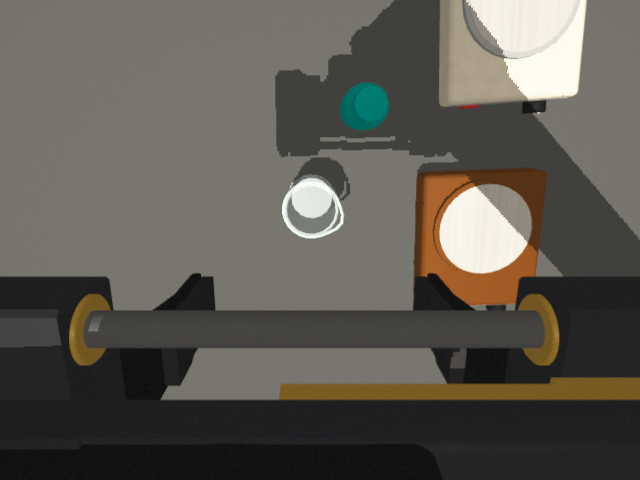

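```bash
python3 - <<'E'
from h import *
import pickle
print(manip.read_state()["joint_positions"].round(2))
c=pickle.load(open("w5.pkl","rb")); print(onz(0,(311.5,208),.07,c), onz(0,(343,215),.07,c),onz(0,(371,102),.09,c))
E
```

```text
[ 0.33 -0.01 -1.09  1.74 -0.01  1.41 -2.32]
[0.37102586 0.32381726 0.07      ] [0.36448155 0.29530721 0.07      ] [0.46038457 0.27594074 0.09      ]
```

Call:
drive_tool(
  plan=[
    [0.001,-0.001,0.0,0,0,-1.5708,-1],
    [0.001,-0.001,0.02,0,0,-1.5708,-1],
    [0.001,-0.001,0.04,0,0,-1.5708,-1],
    [0.001,-0.001,0.06,0,0,-1.5708,-1],
    [0.001,-0.001,0.08,0,0,-1.5708,-1],
    [0.001,-0.001,0.1,0,0,-1.5708,-1],
    [0.001,-0.001,0.11,0,0,-1.5708,-1],
    [0.001,-0.001,0.12,0,0,-1.5708,-1],
    [0.001,-0.001,0.12,0,0,-1.5708,-1],
    [0.001,-0.001,0.12,0,0,-1.5708,-1],
    [0.001,-0.001,0.12,0,0,-1.5708,-1],
    [0.001,-0.001,0.12,0,0,-1.5708,-1],
    [0.001,-0.001,0.12,0,0,-1.5708,-1],
    [0.001,-0.001,0.12,0,0,-1.5708,-1],
    [0.001,-0.001,0.12,0,0,-1.5708,-1],
    [0.001,-0.001,0.12,0,0,-1.5708,-1],
  ],
)

```text
clock: 23.85
ee_pos: [0.3701, 0.3251, 0.1445]
ee_rot: [0.0, 0.708, 0.706, -0.0]
ft_force: [0.8, -0.2, -0.9]
finger_gap: 0.0876
```

Call:
drive_tool(
  plan=[
    [-0.001,0.001,0.03,0,0,0,-1],
    [-0.001,0.001,0.055,0,0,0,-1],
    [-0.001,0.001,0.08,0,0,0,-1],
    [-0.001,0.001,0.1,0,0,0,-1],
    [-0.001,0.001,0.1095,0,0,0,-1],
    [-0.001,0.001,0.1095,0,0,0,-1],
    [-0.001,0.001,0.1095,0,0,0,1],
    [-0.001,0.001,0.1095,0,0,0,1],
    [-0.001,0.001,0.1095,0,0,0,1],
    [-0.001,0.001,0.1095,0,0,0,1],
    [-0.001,0.001,0.1095,0,0,0,1],
    [-0.001,0.001,0.1095,0,0,0,1],
    [-0.001,0.001,0.1095,0,0,0,1],
    [-0.001,0.001,0.1095,0,0,0,1],
    [-0.001,0.001,0.1095,0,0,0,1],
  ],
  force=15,
)

```text
clock: 25.1
ee_pos: [0.371, 0.3243, 0.0353]
ee_rot: [0.0, 0.707, 0.707, 0.0]
ft_force: [-0.8, -0.5, 3.7]
finger_gap: 0.0493
```

```bash
python3 - <<'E'
from h import *
for f,n,roi in (("top0","top",(226,214,295,276)),("side0","side",(285,185,350,228))):
    I=cv2.imread(f"pics/{f}.png"); x0,y0,x1,y1=roi; a=cv2.GaussianBlur(cv2.resize(I[y0:y1,x0:x1],None,fx=4,fy=4,interpolation=2),(5,5),0).astype(int)
    d=(a[:,:,2]-a[:,:,0]); m=((d<12)&(a.min(2)>120)).astype('uint8'); m=cv2.morphologyEx(m,2,np.ones((5,5)))
    c=max(cv2.findContours(m,0,1)[0],key=cv2.contourArea); h=cv2.convexHull(c); e=cv2.fitEllipse(h); ctr=(x0+(e[0][0]-1.5)/4,y0+(e[0][1]-1.5)/4)
    print(n,ctr,np.array(e[1])/4,onz(n,ctr,.046))
E
```

```text
top (258.78235626220703, 244.2497215270996) [44.79986572 45.88896179] [0.5510027  0.14487991 0.046     ]
side (315.78540420532227, 223.14444732666016) [ 1.97100127 12.52022362] [0.53981093 0.08507808 0.046     ]
```

Call:
drive_tool(
  plan=[
    [0,0,-0.015,0,0,0,1],
    [0,0,-0.04,0,0,0,1],
    [0,0,-0.07,0,0,0,1],
    [0,0,-0.1,0,0,0,1],
    [0,0,-0.13,0,0,0,1],
    [-0.02,0.02,-0.13,0,0,0,1],
    [-0.045,0.045,-0.13,0,0,0,1],
    [-0.07,0.07,-0.13,0,0,0,1],
    [-0.095,0.095,-0.13,0,0,0,1],
    [-0.12,0.12,-0.13,0,0,0,1],
    [-0.145,0.145,-0.13,0,0,0,1],
    [-0.165,0.167,-0.13,0,0,0,1],
    [-0.179,0.18,-0.13,0,0,0,1],
    [-0.179,0.18,-0.13,0,0,0,1],
    [-0.179,0.18,-0.1,0,0,0,1],
    [-0.179,0.18,-0.075,0,0,0,1],
    [-0.179,0.18,-0.06,0,0,0,1],
    [-0.179,0.18,-0.051,0,0,0,1],
    [-0.179,0.18,-0.048,0,0,0,1],
    [-0.179,0.18,-0.047,0,0,0,1],
  ],
)

```text
clock: 26.77
ee_pos: [0.5507, 0.146, 0.0821]
ee_rot: [-0.0, 0.707, 0.707, 0.0]
ft_force: [0.6, -0.3, 0.3]
finger_gap: 0.0495
```

Call:
drive_tool(
  plan=[
    [-0.001,0,0.0005,0,0,0,1],
    [-0.001,0,0.001,0,0,0,1],
    [-0.001,0,0.0015,0,0,0,1],
    [-0.001,0,0.0015,0,0,0,1],
  ],
)

```text
clock: 27.1
ee_pos: [0.5516, 0.1444, 0.0814]
ee_rot: [0.001, 0.707, 0.707, 0.001]
ft_force: [0.0, -0.6, 1.5]
finger_gap: 0.0492
```

Call:
drive_tool(
  plan=[
    [0,0,0,0,0,0,0],
    [0,0,0,0,0,0,-0.5],
    [0,0,0,0,0,0,-0.5],
    [0,0,0,0,0,0,-0.5],
    [0,0,0,0,0,0,-0.5],
    [0,0,0,0,0,0,-0.5],
    [0,0,-0.01,0,0,0,-0.5],
    [0,0,-0.03,0,0,0,-0.6],
    [0,0,-0.06,0,0,0,-0.8],
    [0,0,-0.1,0,0,0,-1],
    [0,0,-0.14,0,0,0,-1],
    [0,0,-0.17,0,0,0,-1],
    [0,0,-0.17,0,0,0,-1],
  ],
)

```text
clock: 28.18
ee_pos: [0.5538, 0.1465, 0.258]
ee_rot: [0.003, 0.707, 0.707, 0.005]
ft_force: [0.1, -0.2, -0.0]
finger_gap: 0.0862
```

Call:
drive_tool(
  plan=[
    [-0.465,0.035,-0.01,0,0,1.5708,-1],
    [-0.465,0.035,-0.01,0,0,1.5708,-1],
    [-0.465,0.035,-0.01,0,0,1.5708,-1],
    [-0.465,0.035,-0.01,0,0,1.5708,-1],
    [-0.465,0.035,-0.01,0,0,1.5708,-1],
    [-0.465,0.035,-0.01,0,0,1.5708,-1],
    [-0.465,0.035,-0.01,0,0,1.5708,-1],
    [-0.465,0.035,-0.01,0,0,1.5708,-1],
    [-0.465,0.035,-0.01,0,0,1.5708,-1],
    [-0.465,0.035,-0.01,0,0,1.5708,-1],
    [-0.465,0.035,-0.01,0,0,1.5708,-1],
    [-0.465,0.035,-0.01,0,0,1.5708,-1],
    [-0.465,0.035,-0.01,0,0,1.5708,-1],
    [-0.465,0.035,-0.01,0,0,1.5708,-1],
    [-0.465,0.035,-0.01,0,0,1.5708,-1],
    [-0.465,0.035,-0.01,0,0,1.5708,-1],
    [-0.465,0.035,-0.01,0,0,1.5708,-1],
    [-0.465,0.035,-0.01,0,0,1.5708,-1],
  ],
)

```text
clock: 29.68
ee_pos: [0.5861, -0.3198, 0.2608]
ee_rot: [0.0, 1.0, 0.001, 0.0]
ft_force: [-0.2, 0.3, -0.2]
finger_gap: 0.0867
```

```bash
python3 - <<'E'
from h import *
im,c=wsnap("w6")
T=manip.camera("top");cv2.imwrite("pics/top5.png",T[:,:,::-1])
v=np.hstack([cv2.resize(im[80:280,190:450],(520,400)),cv2.resize(T[195:295,220:300],(280,350))[:,:].copy() if 0 else np.vstack([cv2.resize(T[195:295,220:300],(280,350)),np.zeros((50,280,3),np.uint8)])])
cv2.imwrite("pics/v6.png",v[:,:,::-1])
b=blobs(im,(5,150,60),(16,255,255),(190,80,450,276),100)[0];ys,xs=np.nonzero(b[2]);print(b[0],b[1],xs.min(),xs.max(),ys.min(),ys.max())
print('expect rim px',proj(0,(.592,-.3265,.074),c))
E
```

```text
29.68 [ 0.5861 -0.3198  0.2608] [1.0e-04 1.0e+00 1.1e-03 1.0e-04] 0.0867
2830 [321.6 206.5] 291 351 169 240
expect rim px [320.22091633 204.44872833]
```

View pics/v6.png

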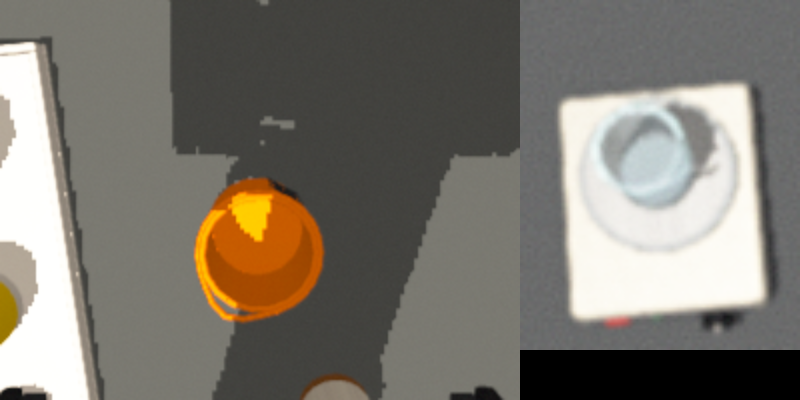

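Call:
drive_tool(
  plan=[
    [0.004,0.007,0.03,0,0,0,-1],
    [0.004,0.007,0.07,0,0,0,-1],
    [0.004,0.007,0.11,0,0,0,-1],
    [0.004,0.007,0.14,0,0,0,-1],
    [0.004,0.007,0.165,0,0,0,-1],
    [0.004,0.007,0.19,0,0,0,-1],
    [0.004,0.007,0.21,0,0,0,-1],
    [0.004,0.007,0.226,0,0,0,-1],
    [0.004,0.007,0.226,0,0,0,-1],
    [0.004,0.007,0.226,0,0,0,1],
    [0.004,0.007,0.226,0,0,0,1],
    [0.004,0.007,0.226,0,0,0,1],
    [0.004,0.007,0.226,0,0,0,1],
    [0.004,0.007,0.226,0,0,0,1],
    [0.004,0.007,0.226,0,0,0,1],
    [0.004,0.007,0.226,0,0,0,1],
    [0.004,0.007,0.226,0,0,0,1],
    [0.004,0.007,0.226,0,0,0,1],
  ],
)

```text
clock: 31.28
ee_pos: [0.5904, -0.3276, 0.0354]
ee_rot: [0.0, 1.0, 0.0, 0.0]
ft_force: [-2.2, 0.4, 5.2]
finger_gap: 0.054
```

```bash
python3 - <<'E'
from h import *
print('glass rim',onz('top',(254.9,237),.116),'base',onz('top',(259.1,243),.05))
# stirrer corners, side + top, z .044: print edges via line fits on top0 contour
I=cv2.imread("pics/top0.png")
A=blobs(I[:,:,::-1].copy(),(0,0,140),(180,70,255),(222,210,300,295),100)
c=max(cv2.findContours(A[0][2].astype('uint8'),0,1)[0],key=cv2.contourArea)[:,0]
W=np.array([onz('top',p,.044)[:2] for p in c])
box=cv2.minAreaRect((W*1000).astype('float32'));print(box)
q=W-[.551,.145]
for n,m in (('back',(q[:,0]>.045)&(abs(q[:,1])<.045)),('left',(q[:,1]>.05)&(abs(q[:,0]+.015)<.05)),('right',(q[:,1]<-.05)&(abs(q[:,0]+.015)<.05))):
    l=cv2.fitLine((W[m]*1000).astype('float32'),cv2.DIST_HUBER,0,.01,.01).ravel();print(n,m.sum(),l.round(3),np.degrees(np.arctan2(l[1],l[0])).round(2))
E
```

```text
glass rim [0.55209966 0.14217452 0.116     ] base [0.55293483 0.14358974 0.05      ]
((534.630126953125, 142.81991577148438), (141.5226287841797, 120.83065032958984), 3.851938009262085)
back 41 [ 6.10000e-02 -9.98000e-01  6.04189e+02  1.48224e+02] -86.52
left 45 [9.98000e-01 6.80000e-02 5.35734e+02 2.02394e+02] 3.9
right 46 [9.9800e-01 6.7000e-02 5.3562e+02 8.3318e+01] 3.84
```

Call:
drive_tool(
  plan=[
    [0,0,-0.015,0,0,0,1],
    [0,0,-0.04,0,0,0,1],
    [0,0,-0.07,0,0,0,1],
    [0,0,-0.1,0,0,0,1],
    [0,0,-0.13,0,0,0,1],
    [0.005,-0.02,-0.145,0,0,0,1],
    [0.01,-0.06,-0.145,0,0,0,1],
    [0.015,-0.1,-0.145,0,0,0,1],
    [0.02,-0.14,-0.145,0,0,0,1],
    [0.025,-0.18,-0.145,0,0,0,1],
    [0.03,-0.22,-0.145,0,0,0,1],
    [0.035,-0.26,-0.145,0,0,0,1],
    [0.04,-0.3,-0.145,0,0,0,1],
    [0.045,-0.34,-0.145,0,0,0,1],
    [0.05,-0.38,-0.145,0,0,0,1],
    [0.055,-0.42,-0.145,0,0,0,1],
    [0.06,-0.455,-0.145,0,0,0,1],
    [0.061,-0.478,-0.145,0,0,0,1],
    [0.061,-0.478,-0.145,0,0,0,1],
    [0.061,-0.478,-0.145,0,0,0,1],
  ],
)

```text
clock: 32.95
ee_pos: [0.6503, 0.1528, 0.18]
ee_rot: [-0.0, 1.0, 0.002, -0.0]
ft_force: [0.3, -0.5, -0.7]
finger_gap: 0.054
```

Call:
drive_tool(
  plan=[
    [0.001,0.001,0.03,0,0,0,1],
    [0.001,0.001,0.065,0,0,0,1],
    [0.001,0.001,0.095,0,0,0,1],
    [0.001,0.001,0.12,0,0,0,1],
    [0.001,0.001,0.133,0,0,0,1],
    [0.001,0.001,0.139,0,0,0,1],
    [0.001,0.001,0.142,0,0,0,1],
    [0.001,0.001,0.1435,0,0,0,1],
    [0.001,0.001,0.1435,0,0,0,1],
  ],
)

```text
clock: 33.7
ee_pos: [0.653, 0.1494, 0.0375]
ee_rot: [-0.0, 1.0, -0.0, 0.001]
ft_force: [0.1, -0.8, 0.2]
finger_gap: 0.0537
```

Call:
drive_tool(
  plan=[
    [-0.001,-0.001,0.0005,0,0,0,1],
    [-0.001,-0.001,0.0015,0,0,0,1],
    [-0.001,-0.001,0.0022,0,0,0,1],
    [-0.001,-0.001,0.0025,0,0,0,1],
    [-0.001,-0.001,0.0025,0,0,0,1],
  ],
)

```text
clock: 34.12
ee_pos: [0.6516, 0.1509, 0.0354]
ee_rot: [-0.0, 1.0, 0.0, 0.001]
ft_force: [-2.3, -0.7, 6.3]
finger_gap: 0.054
```

In contact with the bench at (0.652, 0.151). I release, retreat upward, then move aside for a final look.

Call:
drive_tool(
  plan=[
    [0,0,0,0,0,0,0],
    [0,0,0,0,0,0,-0.6],
    [0,0,0,0,0,0,-0.6],
    [0,0,0,0,0,0,-0.6],
    [0,0,0,0,0,0,-0.6],
    [0,0,0,0,0,0,-0.6],
    [0,0,-0.01,0,0,0,-0.6],
    [0,0,-0.03,0,0,0,-0.6],
    [0,0,-0.06,0,0,0,-0.8],
    [0,0,-0.1,0,0,0,-1],
    [0,0,-0.14,0,0,0,-1],
    [0,0,-0.18,0,0,0,-1],
    [0,0,-0.22,0,0,0,-1],
    [0,0,-0.22,0,0,0,-1],
  ],
)

```text
clock: 35.28
ee_pos: [0.6542, 0.1526, 0.2642]
ee_rot: [-0.002, 1.0, 0.0, 0.007]
ft_force: [1.4, 0.2, 1.1]
finger_gap: 0.0864
```

Call:
drive_tool(
  plan=[
    [-0.1,-0.03,-0.28,0,0,0,-1],
    [-0.1,-0.03,-0.28,0,0,0,-1],
    [-0.1,-0.03,-0.28,0,0,0,-1],
    [-0.1,-0.03,-0.28,0,0,0,-1],
    [-0.1,-0.03,-0.1,0,0,0,-1],
    [-0.1,-0.03,-0.1,0,0,0,-1],
    [-0.1,-0.03,-0.1,0,0,0,-1],
    [-0.1,-0.03,-0.1,0,0,0,-1],
    [-0.1,-0.03,-0.1,0,0,0,-1],
    [-0.1,-0.03,-0.1,0,0,0,-1],
  ],
)

```text
clock: 36.12
ee_pos: [0.5522, 0.18, 0.3548]
ee_rot: [-0.0, 1.0, -0.001, 0.001]
ft_force: [-0.1, -0.3, 0.3]
finger_gap: 0.087
```

```bash
python3 - <<'E'
from h import *
im,c=wsnap("w7"); S=manip.camera("side");cv2.imwrite("pics/side7.png",S[:,:,::-1])
E
```

```text
36.12 [0.5522 0.18   0.3548] [-4.0e-04  1.0e+00 -6.0e-04  1.1e-03] 0.087
```

View pics/w7.png

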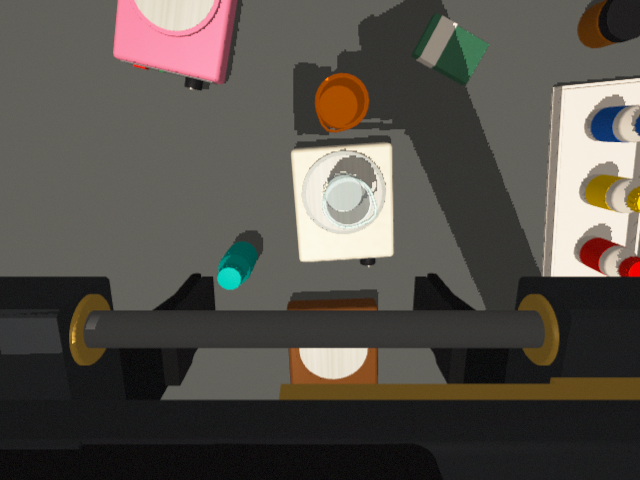

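View pics/side7.png

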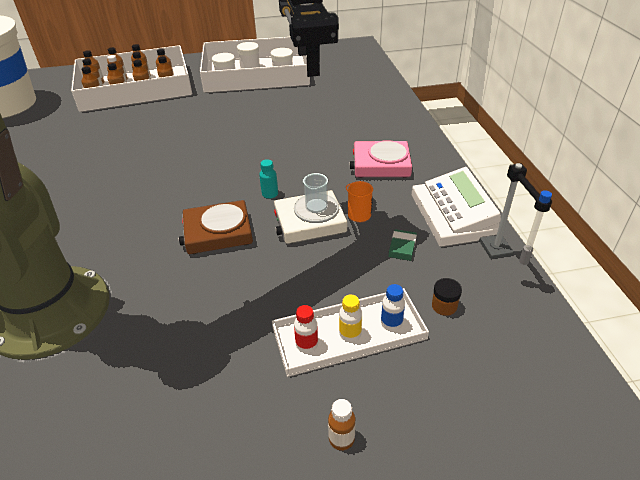

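```bash
python3 - <<'E'
from h import *
import pickle
c=pickle.load(open("w7.pkl","rb"))
for n,p,z in (('rinse rim',(342.5,101),.074),('plate',(343.5,192),.046),('glass base',(346,193),.05),('glass rim',(349,200),.116),('backL',(292,150),.044),('backR',(390,143),.044),('frL',(300,260),.044),('frR',(393,257),.044)): print(n,onz(0,p,z,c).round(4))
I=cv2.imread("pics/w7.png")[:,:,::-1].copy()
a=I[70:280,270:420]; cv2.imwrite("pics/w7c.png",cv2.resize(a,(570,598*800//800-0),interpolation=2)[:,:,::-1])
E
```

```text
rinse rim [0.6512 0.149  0.074 ]
plate [0.5511 0.1442 0.046 ]
glass base [0.5506 0.1415 0.05  ]
glass rim [0.5535 0.1436 0.116 ]
backL [0.5996 0.2043 0.044 ]
backR [0.6073 0.0916 0.044 ]
frL [0.4662 0.1965 0.044 ]
frR [0.47   0.0814 0.044 ]
```

View pics/w7c.png

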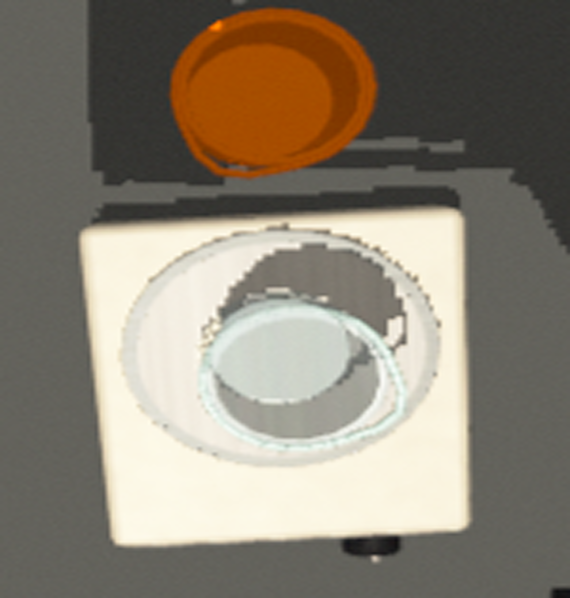

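```bash
python3 -c "
from station import manip
s=manip.read_state();print(s['clock'],s['ft_force'],s['finger_gap']);print(manip.sign_off())"
```

```text
36.2167 [-0.25103189 -0.10884627  0.2365754 ] 0.08701157642447098
the job is handed in; nothing more can be done
None
```

The bench is laid out as asked, and I handed the job in at about 36 s on the robot's clock. The gripper was open and clear of everything. All five things stand upright, and each was lowered until close to or touching its surface before I let go.

| Thing | Where it ended (x, y in m) | Last check |
|---|---|---|
| Red bottle | 0.470, -0.184 | 79 to 80 mm from yellow, in front |
| Yellow bottle | 0.549, -0.177 | tray centre measured at 0.549, -0.178 |
| Blue bottle | 0.628, -0.170 | 79 to 80 mm from yellow, behind |
| Glass beaker | about 0.552, 0.143 | plate centre measured at 0.551, 0.144; readings differ by 2–3 mm |
| Rinse beaker | 0.651, 0.149 | about 2.1 cm clear of the stirrer's back edge, centred to about 2 mm |

- **Bystanders:** in the final pictures the amber bottle, green box, sample jar and the turquoise look-alike look to be where they started. I did not re-measure them.
- **Checks that disagreed:** in the side view the bottles read about 5 mm further to the robot's right than in the top view. All three were off by the same amount, so their spacing and row still agree. Two early stirrer readings from the wrist camera were also off. The first had the case edge about 2 cm out, and the second turned the case by 3 to 7 degrees. I used the top view's line fit instead, 3.8 degrees.

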